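# Bolt the metal store box shut

### The job

Lock the grey metal store box with its sliding bolt: press the long sprung safety catch down with one fingertip and, keeping it held down, push the bolt's upright tab with the other fingertip until the bolt is fully home in its staple, then let go so that the catch springs up again and locks it. Grasp nothing: do not lift or shove the box, and leave the silver cuff on its lid and the binder clip and steel block beside it where they are.

Things in the scene. Friction and masses are not known exactly. Their poses are not given: they have to be found in the camera images.
- lock_box: grey steel box, 130 (x) x 280 (y) x 52 mm high, 3 kg, loose, lid shut; origin: centre of its underside; y runs along its length to the hinged left end; yaw 0 to 0.5 rad. On the lid lie two rows along y: the catch bar at x = -30 mm (nearer the robot), the bolt at x = +30 mm. Nothing else on the lid stands higher than 75 mm above the underside.
- catch_top (a point): middle of the top face of the safety catch, a dark steel press bar 130 mm long (box y), 26 mm wide, top 92 mm above the box's underside when up (this point moves down with it); at box x = -30, y = +20 mm. A fingertip can press anywhere along it and slide along it while pressing.
- catch (a joint): how far the catch is pressed straight down (m): 0 up, 0.009 at its stop. Spring: 2 N to start, 5.6 N at the stop. The bolt is free only while this is more than 0.005; otherwise a dog on the catch stands between the teeth of the bolt (every 15 mm) and blocks it.
- tab_top (a point): middle of the top of the bolt's upright push tab, a steel plate 32 mm wide (box x), 10 mm thick (box y), top 111 mm above the box's underside and 38 mm above the flat bolt carrying it; at box x = +30 mm, y = +25 mm with the bolt drawn. Push its left (+y) face towards the box's -y.
- bolt (a joint): how far the bolt has slid towards the box's -y, into the staple at the box's right end (m): 0 drawn, 0.045 fully home at its stop. It stays where it is left; about 1.5 N of friction.
- silver_cuff: open silver bracelet, 44 x 54 x 12 mm, lying loose on the lid near the hinged left end, about 112 mm from the box's centre. Origin: centre of its underside. Leave it.
- binder_clip: black spring binder clip, 30 x 56 x 15 mm, lying on the worktop behind the box. Origin: centre of the underside. Leave it.
- bench_block: plain flat steel bench block, 55 x 70 x 18 mm, on the worktop off the box's left end. Origin: centre of the underside. Leave it.

How it is judged:
By the outcome, as a careful person would: the job done as asked, in the order asked, and still so for the second after the job is handed in, with the robot touching nothing.
It also fails if it takes over 40 s, if anything falls off the work surface, if the arm or the gripper's body presses on something with over 40 N, if the wrist force passes 120 N, or if a joint passes its speed limit or range.

### The arm

A 6-joint arm with a two-finger parallel gripper is mounted at the origin on a cart in front of the work surface, level with it; the furniture and walls round the work are solid. World frame = base frame: x ahead of the robot, y to its left, z up, the work surface at z = 0. Lengths are in m, angles in rad, forces in N, time in s.
With the tool pointing down it reaches from about 0.2 to 0.875 m from the base axis. Payload 3.4 kg.
Tool frame: the origin (TCP) lies between the finger pads; the fingertips stand 25 mm ahead of it and the grasp point (between the pads) lies 6 mm ahead of it (r.nose_length is the z of the fingertips in the tool frame, in m); z points along the fingers, x is the direction in which the jaws open and shut, and the axes are right-handed (so a half turn about z gives the same grasp; the last joint's range is limited). The gripper opens to 94 mm and grips with 3 to 60 N. Pads are 16 mm wide; open, the fingers measure 119 mm over their backs; the gripper's body (75 mm by 177 mm) begins 78 mm behind the grasp point.
Start: joints at [1.14, 0.276, 1.505, -0, 1.361, -0.121], TCP at [0.175, 0.548, 0.23] pointing down, gripper open.
Joint ranges: [-2.89, 2.89], [-0.75, 2.08], [0.22, 2.7], [-1.18, 4.32], [0.11, 2.71], [-2.7, 2.7]. Speed limits (rad/s): [2.57, 2.57, 3.14, 3.14, 3.14, 3.14].

### API

Orientations are given as a unit quaternion [w, x, y, z].
In Python, from plant import r, gripper_to, inverse_kinematics, vision, models, telemetry gives the robot as it stands. Calls block until the motion is done:
- r.move_to(position, orientation): joint-space move of the TCP to a pose.
- r.move_l(position, rot=None, vel=0.15, guard=None): straight line of the TCP; rot=None keeps the orientation; vel is the mean speed in m/s. With guard (N) it stops when the force on the tool has changed by that much, and returns True; else False.
- r.movej(angles): joint-space move.
- gripper_to(opening, f_grip=None): finger opening in m; f_grip is the grip in N (None keeps the last); returns when the fingers have stopped.
- r.hold(seconds).
- inverse_kinematics(position, orientation): joint angles nearest the present ones, or None.
- vision.snapshot(name): name is "side" or "top"; returns the picture (420x560x3 uint8, red, green, blue); there is no depth.
- vision.get_calibration(name): a dict with "fx", "fy", "cx", "cy" (pixels), "position" and "orientation" of the camera in the world. Camera axes: x right, y down, z forward; pixel columns grow to the right and rows downward; lengths in m; the calibration is good to about 2 mm. A picture is of the moment at which its call begins. get_calibration takes no time and is no camera call.
A pose or a line that the arm cannot do raises r.PlanningError and nothing moves.
- r.sign_off(): hands the job in, once; it reports no verdict.
Trained networks look in the newest picture that a camera, given by its name, has taken for a name from the list of things; names that differ only in an ending like _2 or _b are one class to them, and where a whole thing is asked for, a point or a joint stands for the part that bears it (a point fixed in the world has none). Each returns a list of dicts, best first, with "score" (0 to 1); they miss things now and then, are a little off and sometimes report something else, mostly with a low value. They report only what shows in the picture. A call takes as long as a camera call.
- models.boxes_of(thing, camera): "at" ([x, y, z] in m, in world coordinates, good to about 4 mm: the middle of the surface that is visible of it).
- models.regions_of(thing, camera): "pixels" (420x560 bool, what is visible of it).
- models.mark_of(thing, camera): "at" ([x, y, z] in m, in world coordinates, good to about 4 mm: a listed point, or the origin of a listed thing).
Readings, each from a call of its own:
- telemetry.current_t(): time.
- telemetry.current_joints(): joint angles.
- telemetry.current_dq(): joint speeds.
- telemetry.current_joint_efforts(): joint torques, N m.
- telemetry.current_ee_pos(): TCP position.
- telemetry.current_tool_rot(): TCP orientation.
- telemetry.current_wrist_force(): force on the tool from outside, world axes, zero at the start.
- telemetry.current_torque(): the same for the moment, N m.
- telemetry.current_opening(): finger opening in m.
Only numpy, scipy, OpenCV 4.12 (cv2) and the standard library are available. Lean on these libraries where they do the work, as an engineer would, in place of code of your own. Each camera call takes 0.05 s, during which the arm holds its last target. There are 200 camera calls.

## Working session

There is one attempt and no reset: what is moved stays moved. The work goes in short steps, each a Python script; the robot and the scene stay as the last script left them, time stands still between calls to the robot, and variables do not carry over. Pictures are saved under pics/ and viewed, about 8 in all and at most 12, crops included, and the job is handed in when it is done.

```bash
ls; mkdir -p pics
python3 - <<'E'
from plant import r, vision, models, telemetry
import cv2,numpy as np
for c in("side","top"):
    im=vision.snapshot(c); cv2.imwrite(f"pics/{c}0.png",im[:,:,::-1])
    k=vision.get_calibration(c); print(c,{a:np.round(b,3) for a,b in k.items()})
    for t in("lock_box","catch_top","tab_top","silver_cuff","binder_clip","bench_block"):
        print(t,[(round(d["score"],2),np.round(d["at"],4)) for d in models.mark_of(t,c)[:2]])
print(telemetry.current_t(),telemetry.current_tool_rot(),r.nose_length)
E
```

```text
pics
side {'fx': np.float64(537.357), 'fy': np.float64(537.357), 'cx': np.float64(272.454), 'cy': np.float64(204.26), 'position': array([0.467, 0.971, 0.624]), 'orientation': array([ 0.033, -0.053,  0.873, -0.484])}
lock_box [(0.94, array([ 0.5863,  0.0778, -0.0038]))]
catch_top [(0.92, array([0.5518, 0.0821, 0.0914]))]
tab_top [(0.98, array([0.6072, 0.1143, 0.112 ])), (0.42, array([0.5522, 0.0819, 0.0931]))]
silver_cuff [(0.63, array([0.5558, 0.1875, 0.0475]))]
binder_clip [(0.66, array([7.051e-01, 9.800e-02, 1.000e-04]))]
bench_block [(0.66, array([ 0.5217,  0.2695, -0.002 ]))]
top {'fx': np.float64(395.619), 'fy': np.float64(395.619), 'cx': np.float64(279.54), 'cy': np.float64(210.292), 'position': array([0.473, 0.147, 0.92 ]), 'orientation': array([-0.052,  0.709, -0.701,  0.055])}
lock_box [(0.82, array([0.5911, 0.0802, 0.0018]))]
catch_top [(0.8, array([0.5538, 0.0834, 0.0928]))]
tab_top [(0.85, array([0.6036, 0.114 , 0.1098]))]
silver_cuff [(0.38, array([0.5564, 0.1858, 0.0544]))]
binder_clip [(0.61, array([ 0.7028,  0.0969, -0.001 ]))]
bench_block [(0.83, array([ 0.5265,  0.2752, -0.0016]))]
0.7 [-1.00145814e-05  8.07740027e-01  5.89538843e-01  4.10479362e-05] 0.025
```

View pics/side0.png

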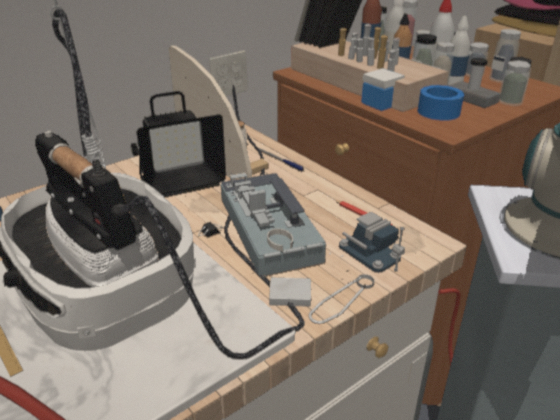

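View pics/top0.png

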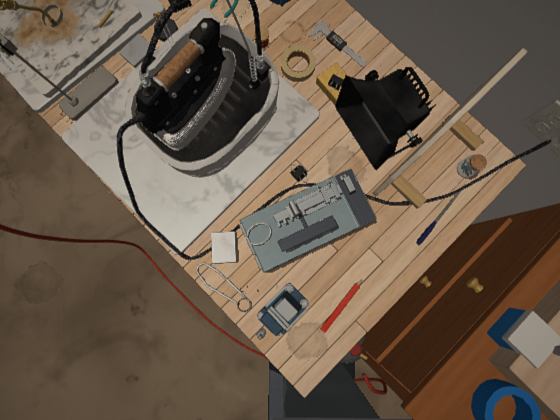

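The top view shows the catch bar at about (307,233), the tab at about (308,203) and the cuff at about (259,234). In the side view the tab is at about (257,195) and the bar at about (290,208). The left end of the box points towards +y, -x. Next I need the yaw and refined points.

```bash
cat > h.py <<'E'
import numpy as np, cv2
from scipy.spatial.transform import Rotation as R
from plant import r, gripper_to, inverse_kinematics, vision, models, telemetry
def back(px,c,z):
    k=vision.get_calibration(c); q=k["orientation"]
    d=np.c_[(px[:,0]-k["cx"])/k["fx"],(px[:,1]-k["cy"])/k["fy"],np.ones(len(px))]
    d=R.from_quat([q[1],q[2],q[3],q[0]]).apply(d)
    return k["position"]+d*((z-k["position"][2])/d[:,2])[:,None]
def rect(thing,c,z):
    m=models.regions_of(thing,c)
    if not m: return None
    v,u=np.nonzero(m[0]["pixels"])
    p=back(np.c_[u,v].astype(float),c,z)[:,:2]
    ctr,(w,h),a=cv2.minAreaRect((p*1000).astype(np.float32))
    a=np.radians(a)+(np.pi/2 if h>w else 0)   # direction of long side
    yaw=(a-np.pi/2+np.pi/2)%np.pi-np.pi/2
    e=np.linalg.svd(p-p.mean(0),full_matrices=False)[2][0]; e=e*np.sign(e[1])
    return np.round(ctr,1),np.round((w,h),1),round(yaw,3),"svd",round(np.arctan2(-e[0],e[1]),3),len(p)
def quat(yaw): return [0,np.cos(yaw/2),np.sin(yaw/2),0]
E
python3 - <<'E'
from h import *
for c in("top","side"):
    vision.snapshot(c)
    for t,z in(("catch",.092),("catch_top",.092),("lock_box",.052),("tab_top",.111)):
        try: print(c,t,rect(t,c,z))
        except Exception as e: print(t,e)
    for t in ("catch_top","tab_top"): print(t,[np.round(d["at"],4) for d in models.mark_of(t,c)[:1]])
E
```

```text
top catch (array([560.4,  87.9]), array([ 41.8, 125.9]), np.float64(0.417), 'svd', np.float64(0.445), 683)
top catch_top (array([563.3,  92.2]), array([ 55.7, 132.1]), np.float64(0.454), 'svd', np.float64(0.458), 876)
top lock_box (array([584.4,  82.9]), array([132.5, 282.8]), np.float64(0.454), 'svd', np.float64(0.451), 7421)
top tab_top (array([614.2,  87.6]), array([ 38.2, 153.4]), np.float64(0.476), 'svd', np.float64(0.462), 722)
catch_top [array([0.5581, 0.0856, 0.0926])]
tab_top [array([0.6045, 0.1136, 0.1081])]
side catch (array([568.4, 100.1]), array([ 61.4, 139.9]), np.float64(0.454), 'svd', np.float64(0.363), 551)
side catch_top (array([568.3, 100.1]), array([ 64.7, 147. ]), np.float64(0.448), 'svd', np.float64(0.346), 658)
side lock_box (array([588.7,  97.2]), array([146.2, 353.5]), np.float64(0.445), 'svd', np.float64(0.411), 6772)
side tab_top (array([598.6, 152.6]), array([ 42.9, 149.7]), np.float64(0.42), 'svd', np.float64(0.413), 724)
catch_top [array([0.5529, 0.0878, 0.0903])]
tab_top [array([0.6047, 0.1153, 0.1144])]
```

```bash
cat >> h.py <<'E'
yaw=.454; O=np.array([.589,.0795,0]); ex=np.array([np.cos(yaw),np.sin(yaw),0]); ey=np.array([-np.sin(yaw),np.cos(yaw),0])
def P(x,y,ztip): return O+x*ex+y*ey+np.array([0,0,ztip+.025])
E
python3 - <<'E'
from h import *
q=quat(yaw); print(inverse_kinematics(P(0,.05,.17),q))
r.move_to(P(0,.05,.17),q)
gripper_to(.0475)
r.move_l(P(0,.05,.122),vel=.1)
print(telemetry.current_t(),telemetry.current_ee_pos(),P(0,.05,.122),telemetry.current_wrist_force(),telemetry.current_opening())
for c in("side","top"):
    im=vision.snapshot(c)
    im=im[130:290,180:380] if c=="side" else im[150:290,210:385]
    cv2.imwrite(f"pics/{c}1.png",cv2.resize(im,None,fx=3.5,fy=3.5,interpolation=cv2.INTER_CUBIC)[:,:,::-1])
E
```

```text
[ 9.61851715e-02  3.05748465e-01  1.55160282e+00 -4.44089210e-16
  1.28424137e+00 -3.57814829e-01]
4.9667 [0.56736881 0.12445027 0.1471867 ] [0.56707181 0.124435   0.147     ] [ 0.2286022  -0.72775119  0.49110507] 0.04739633454638426
```

View pics/side1.png

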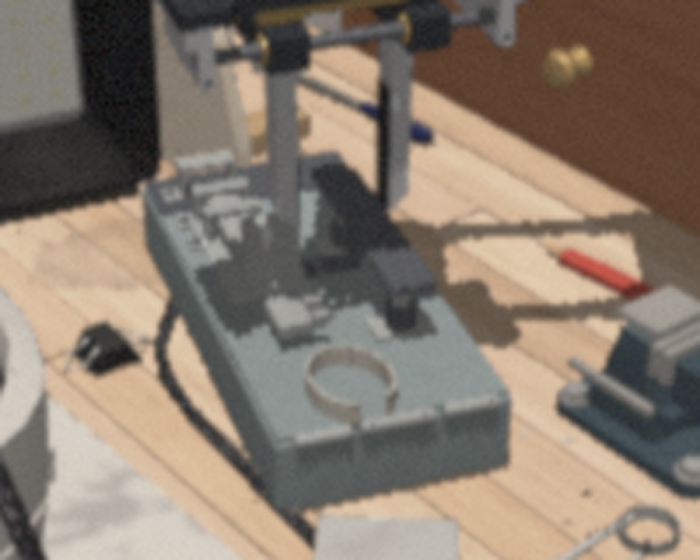

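View pics/top1.png

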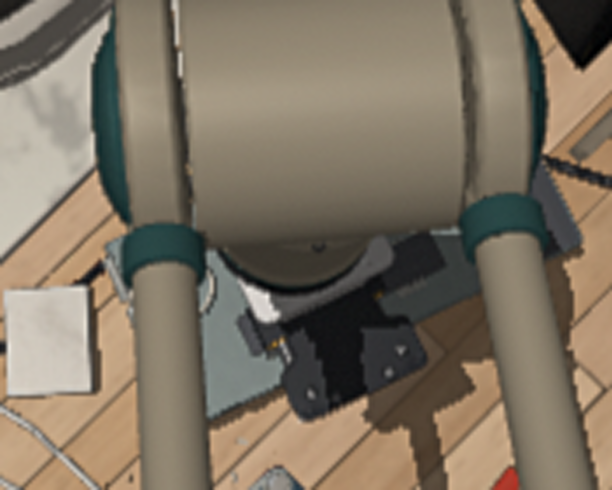

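Run:
```python
from h import *
k=vision.get_calibration("side"); q=k["orientation"]; Rc=R.from_quat([q[1],q[2],q[3],q[0]])
def pr(p):
    d=Rc.inv().apply(p-k["position"]); return np.round([(k["fx"]*d[0]/d[2]+k["cx"]-180)*3.5,(k["fy"]*d[1]/d[2]+k["cy"]-130)*3.5])
f=lambda x,y,z:O+x*ex+y*ey+[0,0,z]
print("tips",pr(f(-.03,.05,.122)),pr(f(.03,.05,.122)))
print("below",pr(f(-.03,.05,.092)),"bar ends",pr(f(-.03,.085,.092)),pr(f(-.03,-.045,.092)),"tab",[pr(f(x,.03,.111)) for x in(.014,.046)])
print("box corners",[pr(f(x,y,.052)) for x in(-.065,.065) for y in(.14,-.14)])
```

```text
tips [393. 203.] [285. 223.]
below [392. 251.] bar ends [415. 285.] [334. 170.] tab [array([302., 217.]), array([245., 227.])]
box corners [array([516., 392.]), array([337., 147.]), array([276., 443.]), array([138., 181.])]
```

The projections match the picture: the tips are at (393,203) and (285,223), and the bar's ends and the box's corners fall where they should. Descend until contact with the catch.

Run:
```python
from h import *
F=lambda s:print(s,round(telemetry.current_t(),2),np.round(telemetry.current_ee_pos(),4),np.round(telemetry.current_wrist_force(),2),np.round(telemetry.current_torque(),2))
r.move_l(P(0,.05,.100),vel=.08); F("pre")
print(r.move_l(P(0,.05,.084),vel=.02,guard=1.6)); F("contact")
```

```text
pre 5.49 [0.5669 0.1244 0.1247] [-0.8  0.6 -0.3] [-0.05  0.01 -0.05]
True
contact 6.04 [0.5673 0.1245 0.1147] [0.93 0.05 1.99] [-0.05 -0.01  0.05]
```

Run:
```python
from h import *
def F(s):
    f=[];p=[];m=[]
    for _ in range(8): f.append(telemetry.current_wrist_force());p.append(telemetry.current_ee_pos());m.append(telemetry.current_torque());r.hold(.02)
    print(s,round(telemetry.current_t(),2),np.round(np.mean(p,0),4),np.round(np.mean(f,0),2),np.round(np.mean(m,0),3),np.round(np.std(f,0),2))
F("at contact")
for z in (.087,.0855,.084):
    print(z,r.move_l(P(0,.05,z),vel=.02,guard=6)); F("press")
```

```text
at contact 6.17 [0.5673 0.1245 0.1149] [ 0.38 -0.08  2.41] [-0.032 -0.012  0.001] [0.3  0.54 0.35]
0.087 False
press 6.6 [0.5673 0.1245 0.1121] [0.67 0.42 3.87] [-0.049  0.005  0.005] [0.64 0.47 0.42]
0.0855 False
press 6.98 [0.5673 0.1245 0.1106] [0.97 0.46 4.39] [-0.014 -0.012 -0.023] [0.4  0.58 0.63]
0.084 False
press 7.37 [0.5672 0.1245 0.1091] [0.86 0.74 4.78] [-0.002 -0.072  0.001] [0.26 0.72 0.54]
```

Run:
```python
from h import *
def F(s):
    f=[];p=[]
    for _ in range(8): f.append(telemetry.current_wrist_force());p.append(telemetry.current_ee_pos());r.hold(.02)
    p=np.mean(p,0)-O;f=np.mean(f,0)
    print(s,round(telemetry.current_t(),2),"box xy,tip",np.round([p@ex,p@ey,p[2]-.025],4),"F",np.round([f@ex,f@ey,f[2]],2))
for y in (.043,.025,.002):
    print(y,r.move_l(P(0,y,.084),vel=.04,guard=7)); F("slide")
print(r.move_l(P(0,-.014,.084),vel=.01,guard=4)); F("end")
```

```text
0.043 False
slide 7.83 box xy,tip [-0.0006  0.0433  0.0837] F [-0.41  2.99  5.02]
0.025 False
slide 8.56 box xy,tip [-0.0004  0.0248  0.0839] F [-1.17  3.28  4.71]
0.002 False
slide 9.42 box xy,tip [-0.0004  0.0021  0.0839] F [-1.29  3.65  5.07]
True
end 10.46 box xy,tip [-0.0001 -0.0048  0.0841] F [ 0.38 -0.49  4.49]
```

Run:
```python
from h import *
def F(s):
    f=[];p=[]
    for _ in range(8): f.append(telemetry.current_wrist_force());p.append(telemetry.current_ee_pos());r.hold(.02)
    p=np.mean(p,0)-O;f=np.mean(f,0)
    print(s,round(telemetry.current_t(),2),"box xy,tip",np.round([p@ex,p@ey,p[2]-.025],4),"F",np.round([f@ex,f@ey,f[2]],2))
for y in (-.0055,-.0062,-.007,-.0078):
    g=r.move_l(P(0,y,.084),vel=.01,guard=8); F((y,g))
    f=telemetry.current_wrist_force()
    if g or f@ey>7: break
im=vision.snapshot("side")[130:290,180:380]
cv2.imwrite("pics/side2.png",cv2.resize(im,None,fx=3.5,fy=3.5,interpolation=cv2.INTER_CUBIC)[:,:,::-1])
```

```text
(-0.0055, False) 11.03 box xy,tip [-0.0001 -0.0049  0.0843] F [-0.21  1.78  6.64]
(-0.0062, False) 11.42 box xy,tip [-0.0001 -0.005   0.0843] F [0.06 3.27 7.13]
(-0.007, False) 11.8 box xy,tip [-0.0001 -0.005   0.0843] F [-0.16  4.7   7.3 ]
(-0.0078, False) 12.18 box xy,tip [-0.0001 -0.0051  0.0843] F [0.11 6.56 7.86]
```

View pics/side2.png

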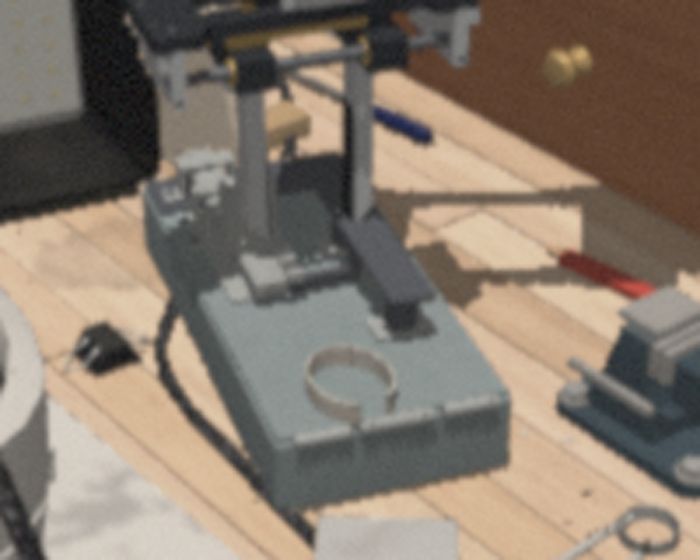

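Hard stop at finger y of about -5 mm, where 45 mm of bolt travel was expected near -7 mm. The box is unmoved, with its left corner still at about (508,395). I'll unload the tab, lift and check.

Run:
```python
from h import *
r.move_l(P(0,-.002,.084),vel=.03)
r.move_l(P(0,-.002,.13),vel=.05)
r.move_l(P(0,-.002,.19),vel=.15)
r.move_to([.35,.40,.28],quat(yaw))
print(telemetry.current_t(),telemetry.current_wrist_force())
f=lambda p:np.round([(p-O)@ex,(p-O)@ey,p[2]],4)
for c in("side","top"):
    im=vision.snapshot(c)
    for t in("lock_box","catch_top","tab_top","silver_cuff","binder_clip","bench_block"):
        print(c,t,[(round(d["score"],2),f(np.array(d["at"])),np.round(d["at"],4)) for d in models.mark_of(t,c)[:1]])
    im=im[130:290,180:380] if c=="side" else im[150:290,210:385]
    cv2.imwrite(f"pics/{c}3.png",cv2.resize(im,None,fx=3.5,fy=3.5,interpolation=cv2.INTER_CUBIC)[:,:,::-1])
```

```text
15.7 [-0.35711691  0.46084564 -0.1256788 ]
side lock_box [(0.6, array([-0.0023,  0.0026, -0.0028]), array([ 0.5858,  0.0808, -0.0028]))]
side catch_top [(0.84, array([-0.03 ,  0.02 ,  0.092]), array([0.5533, 0.0843, 0.092 ]))]
side tab_top []
side silver_cuff [(0.51, array([0.0197, 0.1147, 0.0486]), array([0.5564, 0.1912, 0.0486]))]
side binder_clip [(0.57, array([ 0.1123, -0.032 ,  0.0019]), array([0.704 , 0.1   , 0.0019]))]
side bench_block [(0.88, array([ 0.0243,  0.1997, -0.0008]), array([ 0.5233,  0.2696, -0.0008]))]
top lock_box [(0.95, array([ 0.0016, -0.0003,  0.0033]), array([0.5906, 0.0799, 0.0033]))]
top catch_top [(0.6, array([-0.0274,  0.0152,  0.0938]), array([0.5577, 0.0811, 0.0938]))]
top tab_top [(0.59, array([ 0.0292, -0.0175,  0.1101]), array([0.6229, 0.0766, 0.1101]))]
top silver_cuff [(0.57, array([0.0159, 0.1108, 0.0529]), array([0.5547, 0.186 , 0.0529]))]
top binder_clip [(0.49, array([ 0.1099, -0.0348, -0.0012]), array([ 0.703 ,  0.0964, -0.0012]))]
top bench_block [(0.63, array([ 0.0273,  0.2017, -0.0029]), array([ 0.5251,  0.2727, -0.0029]))]
```

View pics/side3.png

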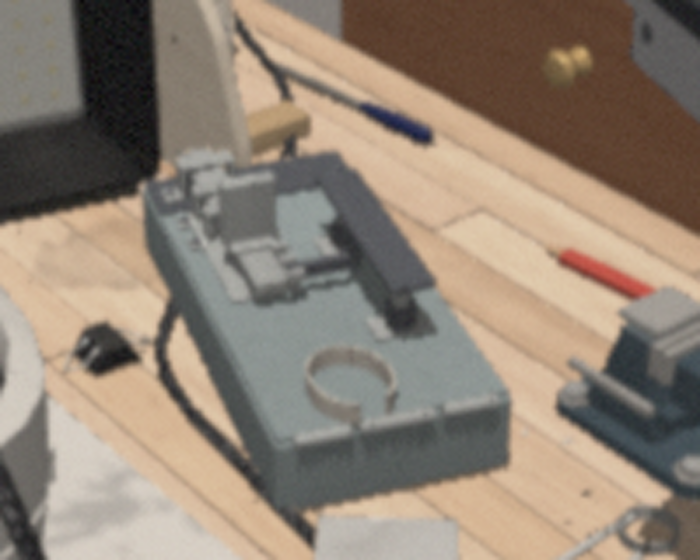

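View pics/top3.png

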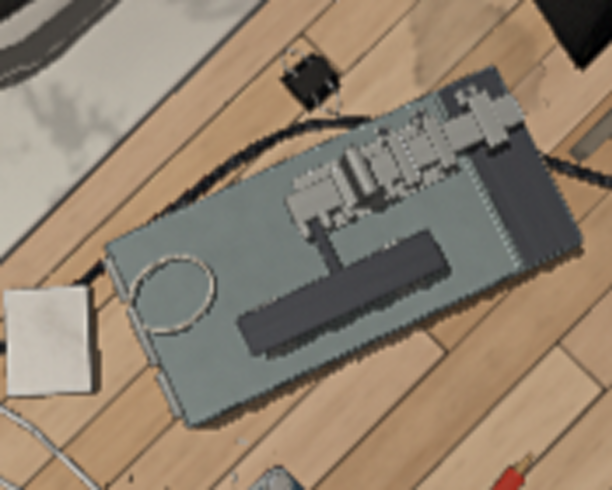

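The tab now stands at box y of about -18 mm (nominal -20). The catch top is back at 92–94 mm and the bolt reaches through the staple. The cuff, clip and block are within 5 mm of their earlier readings, which is about the networks' error. Hand in.

```bash
python3 -c "
from plant import r
r.sign_off()"
```

```text
the job is handed in; nothing more can be done
```

The box looks locked: the bolt is home against its stop, the catch has sprung back up, and I handed the job in at about 16 s. I held the catch about 7 mm down with one fingertip (about 5 N). I then slid the other fingertip along the box to push the tab until it would go no further, eased off and lifted clear.

**Bolt:** it stood firm against about 6.5 N, with the fingertip 5 mm past the box's centre line (7 mm expected). The top camera put the tab at box y of -17.5 mm, against -20 mm nominal, which is within error. In the last top picture the bolt runs through the staple.

**Catch:** both cameras read its top at 92–94 mm, which is fully up.

**Everything else:** the box looks unmoved. The cuff, clip and block read within 5 mm of where they were, about the networks' error.

**Failed check:** the side camera's network did not find the tab at the end, so its final position rests on the top camera, the pictures and the force at the stop.

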